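# Swing the funnel arm over the beaker and lock it with its pin

### The job

Swing the funnel arm round by its handle until the funnel stands over the glass beaker and the fork hole lines up with the index hole there, and let go of it. Then take the headed pin from its wooden block and push it down through the fork and the index plate until its head sits fully home on the fork. Leave the beaker, the tin and the label roll standing where they are.

Things in the scene. Friction and masses are not known exactly. Their poses are not given: they have to be found in the camera images.
- stand: Fixed filling stand: grey foot plate (top 10 mm up; 60 mm behind to 185 mm ahead of the pivot axis, 111 mm to either side), steel pillar, horizontal aluminium index plate. Origin on the table on the pivot axis; x towards the middle index hole, y left, z up. Three round cork stations lie 145 mm from the axis, one in line with each index hole; beaker, tin and label roll stand on them in any order.
- hole_middle (a point): Top of the middle one of three holes in the index plate (10 mm thick, top 96 mm above the table). They lie 85 mm from the pivot axis at -0.48, 0 (this one) and +0.48 rad from the stand's x. Holes in plate and fork are all 18 mm in diameter, slightly chamfered.
- swing_arm (a joint): Angle of the dark steel swing arm about the pillar, rad, anticlockwise from above; 0 is along the stand's x; it lines up with the index holes at -0.48, 0 and +0.48. Range -0.75 to 1.1, starts at 0.65 to 0.95. A friction hinge: 0.35 N m to turn (about 2 N at the handle), stays where it is left.
- fork_hole (a point): Mouth of the hole in the arm's fork, on top of its upper ear: 85 mm from the pivot axis, 110 mm above the table. Ears 36 mm wide, 12 mm thick, above and below the index plate (2 mm gaps), lowest face 72 mm up. x points outward along the arm, z up. The funnel's rim begins 32 mm further out, so a gripper placing the pin should close across the arm.
- swing_handle (a point): Where to take the handle: an upright black round post, 18 mm in diameter, 116 to 166 mm above the table, at the arm's outer end, 192 mm from the pivot axis; this point is 148 mm up. The bar below is 99 to 109 mm up. The funnel's rim (131 mm up) ends 19 mm short of the post's axis.
- funnel_spout (a point): Lower end of the steel funnel's spout, 145 mm from the pivot axis, 75 mm above the table, 10 mm above the beaker's rim. The funnel is 57 mm wide at its mouth, 131 mm above the table.
- beaker: Small glass beaker, 47 mm wide, 55 mm high, 42 g, loose, standing on one of the three stations. Origin at the centre of its underside.
- tin: Closed round tin, 59 mm wide, 26 mm high, loose, on another station. Origin at the centre of its underside.
- label_roll: Roll of blank labels lying flat, 64 mm wide, 26 mm high, loose, on the remaining station. Origin at the centre of its underside.
- pin: Headed steel pin, 95 mm long, 120 g, upright in its block. Origin on its axis at the underside of the flange, z up from shank to head. Below: shank 16 mm in diameter, 55 mm long, the last 14 mm tapering to 7 mm. Above: flange 30 mm wide, 6 mm thick, then a round grip 24 mm in diameter up to 40 mm. Grip it about 27 mm above the origin to keep the fingertips clear below.
- pin_block: Fixed wooden block 64 x 64 x 60 mm high with one vertical hole, 19 mm in diameter, in which the pin is kept. Origin at the centre of its underside.
There are look-alikes about, which are no part of the job. What is shaped like the pin but black or yellow is not meant.

How it is judged (in metres and radians):
On the way:
1. the funnel stands over the beaker (spout within 12 mm of the beaker's centre, seen from above) and the arm, let go, stays there (horizontal distance between funnel_spout and beaker below 0.012 m and contact force between the fingers and anything else below 0.3 N and velocity of joint swing_arm between -0.02 and 0.02 rad/s), for 0.2 s.
At the end, for the whole second after the job is handed in: Spout within 10 mm of the beaker's centre from above; pin at rest, upright within 4 degrees, within 4 mm of the fork hole's axis, head's underside within 3 mm of the fork's top; beaker upright and within 15 mm, tin and label roll within 30 mm, of where they stood (horizontal distance between funnel_spout and beaker below 0.01 m and horizontal distance between pin and fork_hole below 0.004 m and z of pin in the frame of fork_hole between -0.003 and 0.003 m and angle between pin's own z axis and vertical below 0.07 rad and linear speed of pin below 0.02 m/s and angle between beaker's own z axis and vertical below 0.1 rad and distance of beaker from where it was at the start of the episode below 0.015 m and distance of each of tin, label_roll from where it was at the start of the episode below 0.03 m); the robot touches nothing.
It fails at once if the beaker is tipped (angle between beaker's own z axis and vertical above 0.4 rad).
It also fails if it takes over 61 s, if anything falls off the work surface, if the arm or the gripper's body presses on something with over 40 N, if the wrist force passes 120 N, or if a joint passes its speed limit or range.

### The arm

A 6-joint arm with a two-finger parallel gripper is mounted at the origin on the work surface; the furniture and walls round the work are solid. World frame = base frame: x ahead of the robot, y to its left, z up, the work surface at z = 0. Lengths are in mm, angles in rad, forces in N, time in s.
With the tool pointing down it reaches from about 350 to 775 mm from the base axis. Payload 7.3 kg.
Tool frame: the origin (TCP) lies midway between the tips of the shut fingers; the grasp point (between the pads) lies 19 mm behind it (grip_depth is the distance from the TCP to the grasp point, in mm); z points along the fingers, y is the direction in which the jaws open and shut (so a half turn about z gives the same grasp; the last joint's range is limited). The gripper opens to 92 mm and grips with 3 to 60 N. Pads are 19 mm wide; open, the fingers measure 130 mm over their backs; the gripper's body (75 mm by 190 mm) begins 47 mm behind the grasp point.
Start: joints at [-1.451, 0.342, 1.524, -0, 1.275, -0.146], TCP at [137.93, -506.577, 226.741] pointing down, gripper open.
Joint ranges: [-2.53, 2.53], [-0.77, 2.02], [0.04, 2.7], [-1, 4.14], [0.28, 2.66], [-3.11, 3.11]. Speed limits (rad/s): [2.57, 2.57, 3.14, 3.14, 3.14, 3.14].

### API

Orientations are given as [roll, pitch, yaw] about the fixed x, y, z axes, in that order (R = Rz(yaw) Ry(pitch) Rx(roll)).
In Python, from plant import get_obs, capture, close_job, spot_in, silhouettes, mark_of, grip_depth gives the robot as it stands.
- The arm moves only by the tool servo_tool, never from a script. Its arguments are lists of equal length, an entry for each row: "slide": the shift along the tool's x, y, z normalised to -1 to 1, where 1 is 20 cm, a list of three; "rot": the turn, a rotation vector about the tool's x, y, z normalised to -1 to 1, where 1 is pi rad, a list of three; "claw": the finger opening in mm, from 0 to 91.8. A call has 1 to 5 rows; each row is the pose to reach, as a shift and turn from the pose commanded when the call began, along the tool's axes at that moment, turning the shorter way round; what a row does not reach only later rows make up. A row lasts 1/8 s, in which the tool goes at most 62.5 mm and 10.7 degrees, less where a joint would pass 70% of its speed; a pose out of reach is approached as far as the arm can. A call with a number of a shift or a turn outside -1 to 1 is refused whole. A call with a gripper value outside its range is refused whole. The fingers move at their own pace and stop on an object; the grip force is fixed at half the most. Time passes only in rows, so rows that repeat a pose let the fingers close. It gives the time, the measured TCP pose, the force and the opening at its end, in the units of the state.
- get_obs(): the state, without advancing time (a new reading comes with each control period).
- capture(name): name is "scene" or "top" or "wrist"; returns a dict with "frame" (384x512x3 uint8, red, green, blue), "depth" (384x512 float32, mm along the optical axis (not along the pixel's ray), 0 where there is no reading), "vertical_fov" (degrees; the focal length in pixels is half the picture's height over the tangent of half this angle, whatever the lens; pixels are square), "cx", "cy" (the principal point, pixels), "position" and "rotation" of the camera in the world. Camera axes: x right, y down, z forward; pixel columns grow to the right and rows downward; lengths in mm; the calibration is good to about 2 mm. A picture is of the moment at which its call begins.
- close_job(): hands the job in, once; it reports no verdict.
Trained networks look in the newest picture that a camera, given by its name, has taken for a name from the list of things; names that differ only in an ending like _2 or _b are one class to them, and where a whole thing is asked for, a point or a joint stands for the part that bears it (a point fixed in the world has none). Each returns a list of dicts, best first, with "confidence" (0 to 1); they miss things now and then, are a little off and sometimes report something else, mostly with a low value. They report only what shows in the picture. A call takes as long as a camera call. They do not tell look-alikes from the thing itself.
- spot_in(query, camera): "box" ([left, top, right, bottom] in pixels, round what is visible of it).
- silhouettes(query, camera): "pixels" (384x512 bool, what is visible of it) and "box" ([left, top, right, bottom] in pixels, round what is visible of it).
- mark_of(query, camera): "xy" ([column, row] in pixels: a listed point, or the origin of a listed thing).
The state is a dict: "time": time; "joint_positions": joint angles; "dq": joint speeds; "tau": joint torques, N m; "tool_pos": TCP position; "tcp_rot": TCP orientation; "contact_force": force on the tool from outside, world axes, zero at the start; "moment": the same for the moment, N m; "grip_width": finger opening in mm.
Only numpy, scipy, OpenCV 4.12 (cv2) and the standard library are available. Lean on these libraries where they do the work, as an engineer would, in place of code of your own. Each camera call takes 0.05 s, during which the arm holds its last target. There are 200 camera calls.

## Working session

There is one attempt and no reset: what is moved stays moved. The work goes in short steps, Python scripts to look and compute and a tool call to move; the robot and the scene stay as the last step left them, time stands still between calls to the robot, and variables do not carry over. Pictures are saved under pics/ and viewed, about 8 in all and at most 12, crops included, and the job is handed in when it is done.

Besides the shell and the picture viewer there is one more tool, called after "Call:" as a command line: name --argument value ..., lists and objects as JSON in quotes. servo_tool: Moves the arm, as the interface text tells. Scaled input: -1 to 1 covers 20 cm each way for a shift and pi rad each way for a turn. Its arguments: {"type":"object","properties":{"slide":{"type":"array","items":{"type":"array","items":{"type":"number"}}},"rot":{"type":"array","items":{"type":"array","items":{"type":"number"}}},"claw":{"type":"array","items":{"type":"number"}}},"required":["slide","rot","claw"]}

```bash
mkdir -p pics; ls; cat > h.py <<'E'
import numpy as np, cv2
from plant import *
from scipy.spatial.transform import Rotation as R
def cam(n):
    c=capture(n); c['f']=192/np.tan(np.radians(c['vertical_fov'])/2)
    c['rotation']=np.array(c['rotation']); c['position']=np.array(c['position']); return c
def ray(c,uv):
    d=np.array([(uv[0]-c['cx'])/c['f'],(uv[1]-c['cy'])/c['f'],1]); return c['rotation']@d
def at_z(c,uv,z):
    d=ray(c,uv); return c['position']+d*(z-c['position'][2])/d[2]
def cloud(c):
    v,u=np.mgrid[:384,:512]; d=c['depth']
    p=np.stack([(u-c['cx'])/c['f']*d,(v-c['cy'])/c['f']*d,d],-1)
    return p@c['rotation'].T+c['position']
def proj(c,p):
    q=c['rotation'].T@(np.array(p)-c['position']); return [c['cx']+c['f']*q[0]/q[2],c['cy']+c['f']*q[1]/q[2]]
def save(c,n,crop=None,s=1):
    im=c['frame'][...,::-1]
    if crop: im=im[crop[1]:crop[3],crop[0]:crop[2]]
    cv2.imwrite('pics/'+n,cv2.resize(im,None,fx=s,fy=s,interpolation=cv2.INTER_CUBIC))
E
python3 - <<'E'
from h import *
o=get_obs(); print(o['time'],o['tool_pos'],o['tcp_rot'],grip_depth)
cs={n:cam(n) for n in('scene','top')}
ims=[]
for n,c in cs.items():
    print(n,c['position'].round(),c['rotation'].round(2).tolist(),c['vertical_fov'],c['cx'],c['cy'])
    ims.append(c['frame'][...,::-1])
    for q in['stand','hole_middle','fork_hole','swing_handle','funnel_spout','beaker','tin','label_roll','pin','pin_block']:
        print(q,[(np.round(m['xy']).tolist(),round(m['confidence'],2)) for m in mark_of(q,n)][:5])
cv2.imwrite('pics/a.png',cv2.resize(ims[0],(800,600))); cv2.imwrite('pics/b.png',cv2.resize(ims[1],(800,600)))
E
```

```text
pics
0.0 [ 137.88600764 -506.13669286  226.02450967] [-3.14001405e+00 -2.33603948e-04  2.65824163e-01] 18.8
scene [-209.  619.  736.] [-2.16, -0.01, -2.28] 43.3645422367746 260.7415278989114 192.8202949843672
stand [([334.0, 238.0], 0.91)]
hole_middle [([311.0, 193.0], 0.97)]
fork_hole []
swing_handle [([259.0, 196.0], 0.95), ([280.0, 225.0], 0.54)]
funnel_spout [([280.0, 218.0], 0.95)]
beaker [([290.0, 211.0], 0.5)]
tin []
label_roll [([282.0, 223.0], 0.66)]
pin [([173.0, 259.0], 0.86), ([198.0, 281.0], 0.82), ([151.0, 301.0], 0.78)]
pin_block [([200.0, 304.0], 0.96)]
top [ 369.   58. 1230.] [-3.05, -0.01, -1.56] 51.17544514466395 247.5200226249012 192.6443172195811
stand [([304.0, 232.0], 0.56)]
hole_middle [([306.0, 198.0], 0.9)]
fork_hole [([281.0, 213.0], 0.79), ([177.0, 215.0], 0.73)]
swing_handle [([253.0, 194.0], 0.89), ([175.0, 216.0], 0.2)]
funnel_spout [([264.0, 204.0], 0.79), ([281.0, 214.0], 0.26)]
beaker [([298.0, 184.0], 0.58)]
tin [([250.0, 196.0], 0.72), ([319.0, 186.0], 0.68), ([176.0, 215.0], 0.59), ([175.0, 214.0], 0.25)]
label_roll [([277.0, 192.0], 0.59)]
pin [([146.0, 206.0], 0.58), ([179.0, 186.0], 0.57), ([174.0, 216.0], 0.46)]
pin_block [([179.0, 215.0], 0.73)]
```

View pics/a.png

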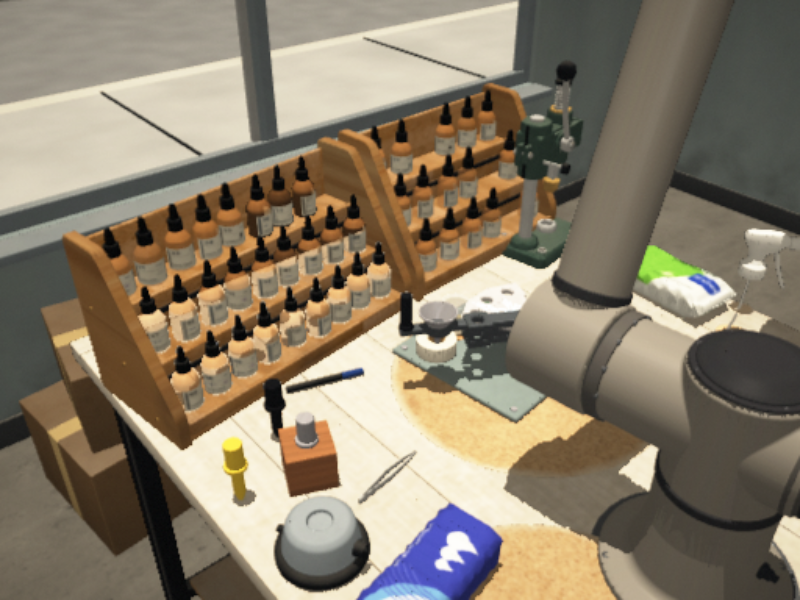

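View pics/b.png

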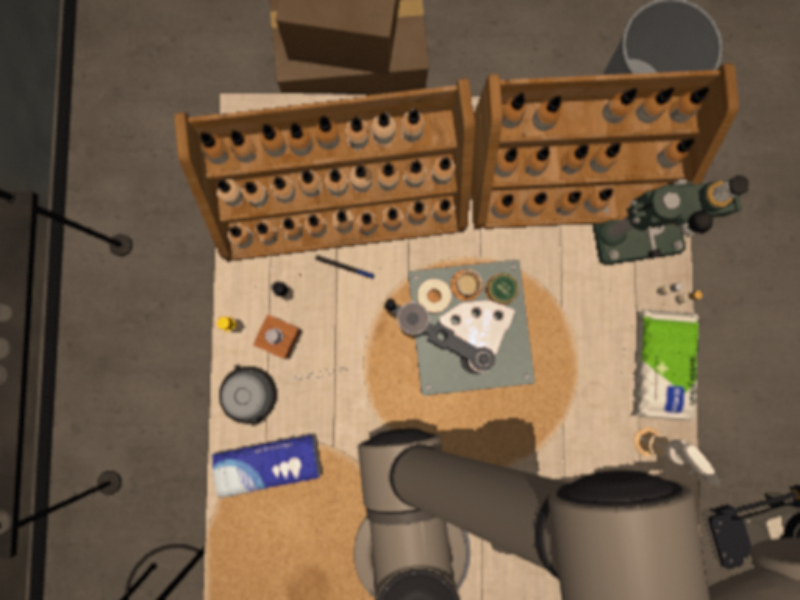

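Pin look-alikes, in scene pixels (512-wide):
- silver pin in the wooden block at (198,281)
- black one at (173,259)
- yellow one at (151,301)

The steel-coloured one in the block fits the description. I'll check it in a close crop together with the stand.

```bash
python3 - <<'E'
from h import *
t=cam('top'); s=cam('scene')
a=cv2.resize(t['frame'][155:260,130:350],(800,382),interpolation=cv2.INTER_CUBIC)
b=cv2.resize(s['frame'][170:290,130:370],(436,218),interpolation=cv2.INTER_CUBIC)
b2=cv2.resize(s['frame'][235:315,130:260],(354,218),interpolation=cv2.INTER_CUBIC)
cv2.imwrite('pics/c.png',np.vstack([a,np.hstack([b,b2,np.zeros((218,10,3),np.uint8)])])[...,::-1])
P=cloud(t)
for n,uv in dict(pivot=(308,229),h1=(291,205),h2=(305,199.5),h3=(319,201.5),roll=(277,189),mid=(298,182),grn=(321,184),handle=(250,196),pin=(175,215)).items():
    u,v=map(int,uv); print(n,P[v,u].round(1))
E
```

```text
Traceback (most recent call last):
  File "h.py", line 14, in cloud
    return p@c['rotation'].T+c['position']
           ~~~~~~~~~~~~~~~~~^~~~~~~~~~~~~~
ValueError: operands could not be broadcast together with shapes (384,512) (3,)
```

View pics/c.png

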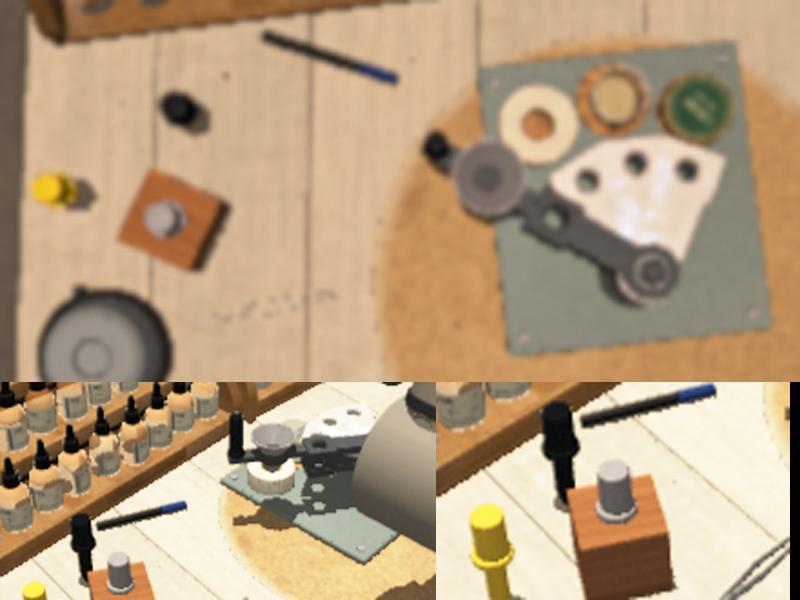

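The crop confirms the silver-grey pin in the block at top px (175,215). The beaker is on the middle station at about (298,182), the roll is left and the tin is right, so the target arm angle is 0. Camera rotation comes as roll/pitch/yaw, so I'm fixing the helper.

```bash
sed -i "s/c\['rotation'\]=np.array(c\['rotation'\])/c['rotation']=R.from_euler('xyz',c['rotation']).as_matrix()/" h.py; python3 - <<'E'
from h import *
from scipy.optimize import least_squares
t=cam('top'); P=cloud(t)
C=lambda x,y:(130+x/3.636-.5,155+y/3.638-.5)
pts=[]
def pol(r,a,z):return [r*np.cos(a),r*np.sin(a),z]
# stand x -> image up-ish ; y left
L=[((185,111,10),C(480,70)),((185,-111,10),C(736,42)),((-60,-111,10),C(770,327)),((-60,111,10),C(512,353)),
 (pol(85,.48,96),C(588,181)),(pol(85,0,96),C(637,164)),(pol(85,-.48,96),C(687,171))]
W=np.array([at_z(t,uv,p[2]) for p,uv in L]); M=np.array([p for p,_ in L],float)
f=lambda q:(M[:,:2]@np.array([[np.cos(q[2]),np.sin(q[2])],[-np.sin(q[2]),np.cos(q[2])]])+q[:2]-W[:,:2]).ravel()
q=least_squares(f,[420,0,0],loss='soft_l1').x; print('stand',q,f(q).reshape(-1,2).round(1).tolist())
def sw(x,y,z):
    c,s=np.cos(q[2]),np.sin(q[2]);return np.array([q[0]+c*x-s*y,q[1]+s*x+c*y,z])
S=cam('scene')
print('hm check scene',proj(S,sw(85,0,96)),mark_of('hole_middle','scene')[0]['xy'])
h=at_z(t,C(434,144),166); d=h[:2]-q[:2]; print('handle',h.round(1),np.hypot(*d),np.arctan2(d[1],d[0])-q[2])
fu=at_z(t,C(487,178),131); d=fu[:2]-q[:2]; print('funnel',fu.round(1),np.hypot(*d),np.arctan2(d[1],d[0])-q[2])
m=P[...,2]; 
for n,uv,z in [('pin',C(164,217),100),('block',C(173,218),60)]: print(n,at_z(t,uv,z).round(1),P[int(uv[1]),int(uv[0])].round(1))
print('beaker',at_z(t,C(613,98),55), sw(145,0,0))
for mk in mark_of('pin','scene'): print(mk['xy'],at_z(S,mk['xy'],60).round(1))
for k in silhouettes('pin','top'): 
  pp=P[k['pixels']]; pp=pp[pp[:,2]>85]; print(k['box'],k['confidence'],np.median(pp,0) if len(pp) else '',len(pp))
E
```

```text
stand [ 367.9678162  -123.94548836  -25.01372605] [[1.8, 3.1], [1.9, -0.6], [-2.1, -3.6], [-5.2, 2.0], [-0.4, -0.1], [0.1, 0.3], [0.4, -0.7]]Traceback (most recent call last):
  File "<stdin>", line 16, in <module>
IndexError: list index out of range
```

```bash
cat >> h.py <<'E'
q=np.array([367.97,-123.95,0.119])
def sw(x,y,z):
    c,s=np.cos(q[2]),np.sin(q[2]);return np.array([q[0]+c*x-s*y,q[1]+s*x+c*y,z])
E
python3 - <<'E'
from h import *
t=cam('top'); P=cloud(t);S=cam('scene')
C=lambda x,y:(130+x/3.636-.5,155+y/3.638-.5)
print('hm check scene',proj(S,sw(85,0,96)),[m['xy'] for m in mark_of('hole_middle','scene')])
h=at_z(t,C(434,144),166); d=h[:2]-q[:2]; print('handle',h.round(1),np.hypot(*d),np.arctan2(d[1],d[0])-q[2])
fu=at_z(t,C(487,178),131); d=fu[:2]-q[:2]; print('funnel',fu.round(1),np.hypot(*d),np.arctan2(d[1],d[0])-q[2])
for n,uv,z in [('pin',C(164,217),100),('block',C(170,200),60)]: print(n,at_z(t,uv,z).round(1),P[int(uv[1]),int(uv[0])].round(1))
print('beaker',at_z(t,C(613,98),55), sw(145,0,0))
for mk in mark_of('pin','scene'): print(mk['xy'],at_z(S,mk['xy'],60).round(1))
for k in silhouettes('pin','top'): 
  pp=P[k['pixels']]; pp=pp[pp[:,2]>85]; print(k['box'],k['confidence'],np.median(pp,0) if len(pp) else '',len(pp))
w=cam('wrist');print(w['position'],w['rotation'].round(2).tolist(),w['vertical_fov'],get_obs()['time'])
E
```

```text
hm check scene [np.float64(311.1765203812064), np.float64(190.20063283044303)] [[311.3, 190.8]]
handle [460.3  45.3 166. ] 192.8117632174961 0.952635902471056
funnel [437.9   4.6 131. ] 146.38006368615862 0.9535987664861791
pin [407.2 252.8 100. ] [407.5 254.1 102.5]
block [422.2 255.2  60. ] [423.6 256.1  59.3]
beaker [ 508.75377213 -101.09996286   55.        ] [ 511.94453849 -106.73569585    0.        ]
[153.3, 298.3] [419.6 344.7  60. ]
[198.1, 284.5] [395.1 258.6  60. ]
[175.9, 256.2] [495.2 246.5  60. ]
[305.6, 203.8] [ 455.6 -100.9   60. ]
[172.5, 183.1, 183.9, 188.0] 0.46 [494.72747523 247.74853127  93.86649202] 54
[139.3, 199.7, 151.2, 212.3] 0.44 [429.56061277 344.02506453  93.63555975] 59
[ 208.81484228 -488.06098625  383.41405153] [[0.26, -0.93, -0.26], [-0.96, -0.25, -0.07], [-0.0, 0.27, -0.96]] 62.74882004509984 1.65
```

```bash
cat >> h.py <<'E'
import json,os
def plan(targets):
    """targets: list of (x,y,z,yaw). tool down. prints slide/rot rows from commanded pose"""
    c=json.load(open('cmd.json')) if os.path.exists('cmd.json') else [137.93,-506.577,226.741,0.2658]
    R0=(R.from_euler('xyz',[np.pi,0,c[3]])).as_matrix(); a=[];b=[]
    for x in targets:
        s=R0.T@(np.array(x[:3])-c[:3])/200
        r=-(x[3]-c[3])/np.pi
        a.append(s.round(4).tolist()); b.append([0,0,round(r,4)])
    json.dump(list(map(float,targets[-1])),open('cmd.json','w'))
    print('slide',a,'\nrot',b)
E
python3 - <<'E'
from h import *
S=cam('scene');t=cam('top');
for n,c in(('s',S),('t',t)):
    P=cloud(c).reshape(-1,3)
    for x0 in range(560,720,20):
        m=(P[:,0]>x0)&(P[:,0]<x0+20)&(P[:,1]>-230)&(P[:,1]<80)&(P[:,2]>0)
        print(n,x0,m.sum(),P[m,2].max().round() if m.any() else '')
    d=np.hypot(P[:,0]-q[0],P[:,1]-q[1]); m=d<18; print('pivot',np.percentile(P[m,2],[50,95,100]))
plan([(290,-350,235,.5)])
E
```

```text
s 560 33 9.0
s 580 210 40.0
s 600 714 111.0
s 620 1551 136.0
s 640 1085 138.0
s 660 885 162.0
s 680 1445 200.0
s 700 1037 233.0Traceback (most recent call last):
  File "<stdin>", line 8, in <module>
    return _quantile_unchecked(
        a, q, axis, out, overwrite_input, method, keepdims, weights)
    return _ureduce(a,
                    func=_quantile_ureduce_func,
    ...<5 lines>...
                    overwrite_input=overwrite_input,
                    method=method)
    r = func(a, **kwargs)
    result = _quantile(arr,
                       quantiles=q,
    ...<2 lines>...
                       out=out,
                       weights=wgt)
    slices_having_nans = np.isnan(arr[-1, ...])
                                  ~~~^^^^^^^^^
IndexError: index -1 is out of bounds for axis 0 with size 0
```

```bash
python3 - <<'E'
from h import *
plan([(255,-340,240,.5)]);plan([(370,-170,250,.8)]);plan([(455,10,250,1.07)])
E
```

```text
slide [[0.7836, -0.6499, -0.0663]] 
rot [[0, 0, -0.0745]]
slide [[0.9121, -0.4703, -0.05]] 
rot [[0, 0, -0.0955]]
slide [[0.9417, -0.3222, -0.0]] 
rot [[0, 0, -0.0859]]
```

Call:
servo_tool --slide '[[0.7836, -0.6499, -0.0663], [0.7836, -0.6499, -0.0663], [0.7836, -0.6499, -0.0663], [0.7836, -0.6499, -0.0663]]' --rot '[[0, 0, -0.0745], [0, 0, -0.0745], [0, 0, -0.0745], [0, 0, -0.0745]]' --claw '[91, 91, 91, 91]'

```text
time: 2.25
tool_pos: [256.3, -337.5, 240.5]
tcp_rot: [3.141, -0.0, 0.503]
contact_force: [-0.1, -1.3, 0.7]
grip_width: 91.0
```

Call:
servo_tool --slide '[[0.9121, -0.4703, -0.05], [0.9121, -0.4703, -0.05], [0.9121, -0.4703, -0.05], [0.9121, -0.4703, -0.05]]' --rot '[[0, 0, -0.0955], [0, 0, -0.0955], [0, 0, -0.0955], [0, 0, -0.0955]]' --claw '[91, 91, 91, 91]'

```text
time: 2.75
tool_pos: [371.4, -168.0, 250.3]
tcp_rot: [3.141, -0.0, 0.803]
contact_force: [-0.1, 0.4, 0.7]
grip_width: 90.6
```

Call:
servo_tool --slide '[[0.9417, -0.3222, 0], [0.9417, -0.3222, 0], [0.9417, -0.3222, 0], [0.9417, -0.3222, 0], [0.9417, -0.3222, 0]]' --rot '[[0, 0, -0.0859], [0, 0, -0.0859], [0, 0, -0.0859], [0, 0, -0.0859], [0, 0, -0.0859]]' --claw '[91, 91, 91, 91, 91]'

```text
time: 3.38
tool_pos: [455.2, 9.8, 249.7]
tcp_rot: [-3.141, 0.001, 1.071]
contact_force: [-0.2, -0.1, 1.1]
grip_width: 90.8
```

```bash
python3 - <<'E'
from h import *
w=cam('wrist'); save(w,'d.png',s=1.5); P=cloud(w); o=get_obs(); print(o['time'],o['tool_pos'],o['tcp_rot'])
for qn in ['swing_handle','fork_hole','hole_middle']: print(qn,[(m['xy'],round(m['confidence'],2)) for m in mark_of(qn,'wrist')])
print('pred handle px',proj(w,[460.3,45.3,166]),'hm',proj(w,sw(85,0,96)))
m=(P[...,2]>155)&(P[...,2]<172)&(np.hypot(P[...,0]-460,P[...,1]-45)<40); print(m.sum(),P[m].mean(0) if m.any() else '')
E
```

```text
3.425 [454.90062678   9.05752915 249.74325421] [-3.14138652e+00  9.68412042e-04  1.06960957e+00]
swing_handle [([243.5, 151.1], 0.62)]
fork_hole [([245.4, 245.6], 0.98)]
hole_middle []
pred handle px [np.float64(239.75357235384024), np.float64(151.67702926234193)] hm [np.float64(307.42407922161505), np.float64(270.2925591951124)]
417 [461.93780002  43.47813564 163.76579503]
```

View pics/d.png

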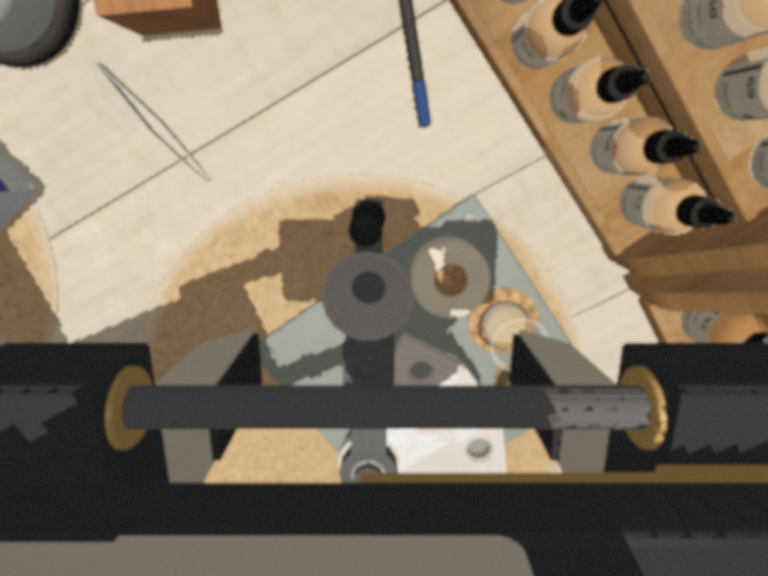

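The handle is at about (245,145) and the beaker stands on the middle station at (337,215). Descending onto the handle.

```bash
python3 - <<'E'
from h import *
plan([(461,45,190,1.072),(461,45,129,1.072)])
E
```

```text
slide [[0.1679, -0.0577, 0.3], [0.1679, -0.0577, 0.605]] 
rot [[0, 0, -0.0006], [0, 0, -0.0006]]
```

Call:
servo_tool --slide '[[0.168, -0.0577, 0.2], [0.168, -0.0577, 0.4], [0.168, -0.0577, 0.605], [0.168, -0.0577, 0.605]]' --rot '[[0, 0, -0.0006], [0, 0, -0.0006], [0, 0, -0.0006], [0, 0, -0.0006]]' --claw '[91, 91, 91, 91]'

```text
time: 4.08
tool_pos: [459.0, 44.0, 127.1]
tcp_rot: [-3.136, 0.003, 1.07]
contact_force: [-0.6, -0.5, -0.0]
grip_width: 90.9
```

Call:
servo_tool --slide '[[0, 0, 0], [0, 0, 0], [0, 0, 0], [0, 0, 0], [0, 0, 0]]' --rot '[[0, 0, 0], [0, 0, 0], [0, 0, 0], [0, 0, 0], [0, 0, 0]]' --claw '[15, 15, 15, 15, 15]'

```text
time: 4.7
tool_pos: [461.1, 45.0, 129.2]
tcp_rot: [3.141, -0.0, 1.072]
contact_force: [-0.0, 0.1, -0.4]
grip_width: 45.4
```

```bash
python3 - <<'E'
from h import *
rows=[]
for a in np.linspace(.953,0,12)[1:]:
    p=sw(192*np.cos(a),192*np.sin(a),129); rows.append((*p,a+q[2]))
plan(rows[:5]);plan(rows[5:10]);plan(rows[10:]); print(get_obs()['grip_width'])
E
```

```text
slide [[-0.0079, 0.0787, 0.0], [-0.0187, 0.1611, 0.0], [-0.0366, 0.2423, 0.0], [-0.0614, 0.3217, 0.0], [-0.093, 0.3986, 0.0]] 
rot [[0, 0, np.float64(0.0276)], [0, 0, np.float64(0.0552)], [0, 0, np.float64(0.0827)], [0, 0, np.float64(0.1103)], [0, 0, np.float64(0.1379)]]
slide [[-0.0036, 0.0831, 0.0], [-0.0144, 0.1655, 0.0], [-0.0322, 0.2467, 0.0], [-0.0571, 0.3261, 0.0], [-0.0887, 0.403, 0.0]] 
rot [[0, 0, np.float64(0.0276)], [0, 0, np.float64(0.0552)], [0, 0, np.float64(0.0827)], [0, 0, np.float64(0.1103)], [0, 0, np.float64(0.1379)]]
slide [[-0.0036, 0.0831, 0.0]] 
rot [[0, 0, np.float64(0.0276)]]
45.449160228449685
```

Not closed yet, so close first.

Call:
servo_tool --slide '[[0, 0, 0], [0, 0, 0], [0, 0, 0], [0, 0, 0], [0, 0, 0]]' --rot '[[0, 0, 0], [0, 0, 0], [0, 0, 0], [0, 0, 0], [0, 0, 0]]' --claw '[12, 12, 12, 12, 12]'

```text
time: 5.32
tool_pos: [461.2, 45.0, 128.9]
tcp_rot: [3.141, -0.0, 1.072]
contact_force: [1.9, 0.4, -1.6]
grip_width: 17.4
```

Gripped at about 18 mm. Swinging along the arc.

Call:
servo_tool --slide '[[-0.0079, 0.0787, 0.0], [-0.0187, 0.1611, 0.0], [-0.0366, 0.2423, 0.0], [-0.0614, 0.3217, 0.0], [-0.093, 0.3986, 0.0]]' --rot '[[0, 0, 0.0276], [0, 0, 0.0552], [0, 0, 0.0827], [0, 0, 0.1103], [0, 0, 0.1379]]' --claw '[12, 12, 12, 12, 12]'

```text
time: 5.95
tool_pos: [522.9, -9.1, 128.9]
tcp_rot: [-3.141, -0.001, 0.636]
contact_force: [1.8, 3.1, -0.6]
grip_width: 17.3
```

Call:
servo_tool --slide '[[-0.0036, 0.0831, 0.0], [-0.0144, 0.1655, 0.0], [-0.0322, 0.2467, 0.0], [-0.0571, 0.3261, 0.0], [-0.0887, 0.403, 0.0]]' --rot '[[0, 0, 0.0276], [0, 0, 0.0552], [0, 0, 0.0827], [0, 0, 0.1103], [0, 0, 0.1379]]' --claw '[12, 12, 12, 12, 12]'

```text
time: 6.58
tool_pos: [556.8, -84.7, 129.0]
tcp_rot: [-3.141, -0.002, 0.203]
contact_force: [2.5, 2.2, -0.9]
grip_width: 17.4
```

Call:
servo_tool --slide '[[-0.0036, 0.0831, 0.0], [-0.0036, 0.0831, 0.0], [-0.0036, 0.0831, 0.0]]' --rot '[[0, 0, 0.0276], [0, 0, 0.0276], [0, 0, 0.0276]]' --claw '[12, 12, 12]'

```text
time: 6.95
tool_pos: [559.5, -101.3, 129.0]
tcp_rot: [3.141, -0.002, 0.12]
contact_force: [5.0, -1.3, -3.7]
grip_width: 17.7
```

```bash
python3 - <<'E'
from h import *
t=cam('top');w=cam('wrist');s=cam('scene')
a=cv2.resize(t['frame'][160:250,255:355],(400,360),interpolation=cv2.INTER_CUBIC)
b=cv2.resize(w['frame'],(400,300)); 
b=np.vstack([b,np.zeros((60,400,3),np.uint8)])
c=cv2.resize(s['frame'][165:255,230:400],(453,240),interpolation=cv2.INTER_CUBIC)
c=np.hstack([c,np.zeros((240,347,3),np.uint8)])
cv2.imwrite('pics/e.png',np.vstack([np.hstack([a,b]),c])[...,::-1])
print(sw(192,0,129),get_obs()['tool_pos'],get_obs()['tcp_rot'],get_obs()['time'])
for n,c in(('top',t),('scene',s)):
  for qn in('fork_hole','swing_handle'): print(n,qn,[(m['xy'],round(m['confidence'],2)) for m in mark_of(qn,n)],proj(c,sw(85,0,110) if qn[0]=='f' else sw(192,0,148)))
E
```

```text
[ 558.61214751 -101.15588692  129.        ] [ 559.49072026 -101.02358804  128.98732922] [ 3.14060476e+00 -2.06310707e-03  1.20796773e-01] 7.1
top fork_hole [] [np.float64(305.330606954063), np.float64(199.16585835240295)]
top swing_handle [] [np.float64(302.6820788217966), np.float64(159.34018264894698)]
scene fork_hole [([312.8, 186.6], 0.73)] [np.float64(311.5446345001627), np.float64(185.33494839603037)]
scene swing_handle [([276.8, 159.7], 0.9), ([336.4, 237.9], 0.61)] [np.float64(278.2938177576811), np.float64(156.64008349384255)]
```

View pics/e.png

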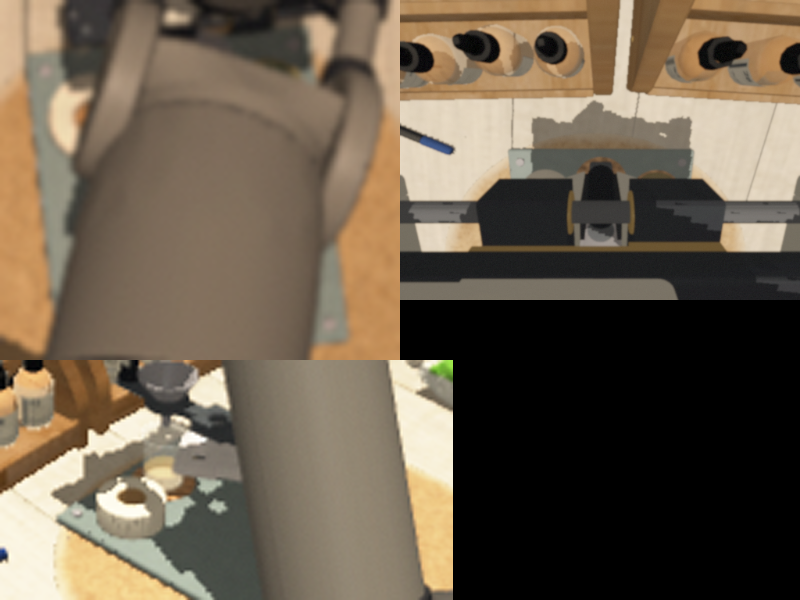

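The funnel now stands over the beaker at the middle station, with the roll untouched. Releasing, lifting and checking alignment.

Call:
servo_tool --slide '[[0, 0, 0], [0, 0, 0], [0, 0, 0], [0, 0, 0]]' --rot '[[0, 0, 0], [0, 0, 0], [0, 0, 0], [0, 0, 0]]' --claw '[70, 70, 70, 70]'

```text
time: 7.8
tool_pos: [558.4, -101.1, 129.0]
tcp_rot: [-3.142, 0.0, 0.119]
contact_force: [-0.1, -0.7, -0.2]
grip_width: 52.6
```

Call:
servo_tool --slide '[[0, 0, -0.3], [0, 0, -0.6], [-0.5, 0, -0.6], [-0.8, 0, -0.6], [-0.8, 0, -0.6]]' --rot '[[0, 0, 0], [0, 0, 0], [0, 0, 0], [0, 0, 0], [0, 0, 0]]' --claw '[70, 70, 70, 70, 70]'

```text
time: 8.43
tool_pos: [397.1, -119.9, 249.1]
tcp_rot: [3.141, 0.0, 0.118]
contact_force: [0.2, 0.3, 0.4]
grip_width: 70.2
```

```bash
python3 - <<'E'
from h import *
json.dump([*sw(192-160,0,249).tolist(),.119],open('cmd.json','w'))
w=cam('wrist'); save(w,'f.png',s=1.5); P=cloud(w); o=get_obs(); print(o['time'],o['tool_pos'],sw(32,0,249),o['tcp_rot'])
for qn in ['swing_handle','fork_hole','beaker']: print(qn,[(np.round(m['xy'],1),round(m['confidence'],2)) for m in mark_of(qn,'wrist')])
for p in [sw(85,0,110),sw(192,0,166),sw(145,0,131),sw(85*np.cos(.48),85*np.sin(.48),96),sw(85*np.cos(.48),-85*np.sin(.48),96)]: print('pred',np.round(proj(w,p),1))
s=cam('scene')
for qn in ['swing_handle','fork_hole','funnel_spout','beaker']: print(qn,[(np.round(m['xy'],1),round(m['confidence'],2)) for m in mark_of(qn,'scene')])
for p in [sw(192,0,148),sw(85,0,110),sw(145,0,75),sw(145,0,5)]: print('pred',np.round(proj(s,p),1))
E
```

```text
8.475 [ 394.38805066 -119.7008301   249.06147183] [ 399.74369125 -120.15098115  249.        ] [-3.14135326e+00  2.88364380e-03  1.18289104e-01]
swing_handle []
fork_hole [(array([259.1, 120.2]), 0.78)]
beaker []
pred [256.5 118.9]
pred [256.5 -42.6]
pred [256.5  44.2]
pred [216.1 128.1]
pred [297.  128.1]
swing_handle [(array([277.1, 158.8]), 0.97), (array([312.7, 185.4]), 0.67)]
fork_hole [(array([311.9, 187. ]), 0.82)]
funnel_spout [(array([295.1, 189.5]), 0.84)]
beaker [(array([291.2, 211.3]), 0.7), (array([276.2, 158.9]), 0.47)]
pred [278.3 156.6]
pred [311.5 185.3]
pred [291.7 188.3]
pred [290.6 210.9]
```

View pics/f.png

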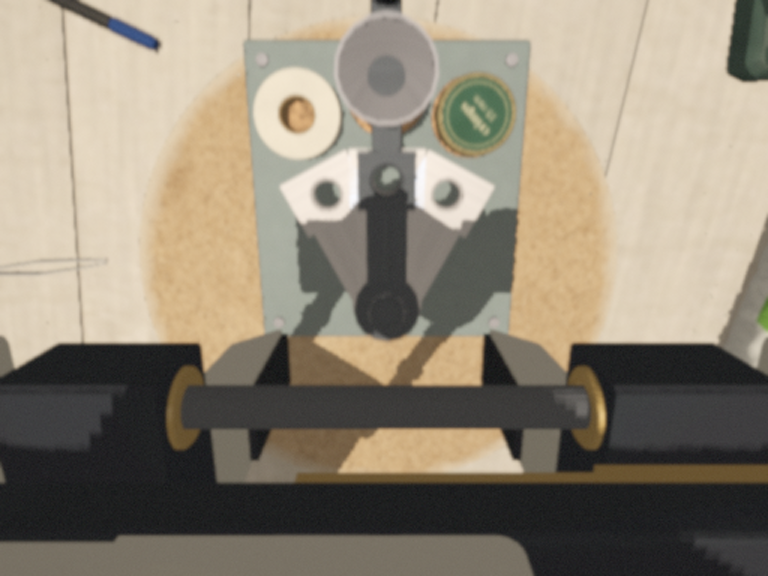

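Picture: fork hole at (257,119) px, flanked symmetrically by index holes at (218,129) and (297,129). The arm is lined up at the middle and the funnel covers the beaker. I'll refine the fork-hole position after settling, then go for the pin.

Call:
servo_tool --slide '[[0, 0, 0], [0, 0, 0], [0, 0, 0]]' --rot '[[0, 0, 0], [0, 0, 0], [0, 0, 0]]' --claw '[91, 91, 91]'

```text
time: 9.25
tool_pos: [399.8, -120.1, 248.9]
tcp_rot: [-3.142, 0.0, 0.119]
contact_force: [0.5, 0.1, 0.9]
grip_width: 90.5
```

```bash
python3 - <<'E'
from h import *
w=cam('wrist'); o=get_obs(); print(o['time'],o['tool_pos'],sw(32,0,249))
np.savez('w.npz',**{k:w[k] for k in('frame','position','rotation','f','cx','cy','depth')})
g=cv2.cvtColor(w['frame'],cv2.COLOR_RGB2GRAY)
def m(): return [(np.round(x['xy'],1),round(x['confidence'],2)) for x in mark_of('fork_hole','wrist')]
print(m(),'pred',np.round(proj(w,sw(85,0,110)),1))
x0,y0=190,90; z=cv2.resize(g[y0:y0+70,x0:x0+140],None,fx=6,fy=6,interpolation=cv2.INTER_CUBIC)
c=cv2.HoughCircles(z,cv2.HOUGH_GRADIENT,1.5,100,param1=80,param2=20,minRadius=40,maxRadius=75)
for u,v,r in c[0]:
    uv=((u+.5)/6-.5+x0,(v+.5)/6-.5+y0); print(np.round(uv,1),r/6,at_z(w,uv,96).round(1),at_z(w,uv,110).round(1))
print('want',sw(85,0,110),sw(85*np.cos(.48),85*np.sin(.48),96),sw(85*np.cos(.48),-85*np.sin(.48),96))
cv2.imwrite('pics/g.png',z)
E
```

```text
9.3 [ 399.7759613  -120.09567265  248.96703532] [ 399.74369125 -120.15098115  249.        ]
[(array([257.1, 122. ]), 0.79)] pred [256.  121.8]
[296.7 130.5] 8.541667 [ 447.9 -154.2   96. ] [ 449.1 -152.3  110. ]
[227.2 132.7] 11.791667 [437.7 -87.3  96. ] [439.3 -88.5 110. ]
[308.2 144. ] 9.366667 [ 436.3 -167.4   96. ] [ 438.  -164.9  110. ]
[265.5 112.7] 11.516666 [ 461.  -121.9   96. ] [ 461.5 -121.5  110. ]
[285.7 116.7] 10.691667 [ 459.6 -141.7   96. ] [ 460.2 -140.4  110. ]
[248. 110.] 10.916667 [ 461.5 -105.    96. ] [ 462.  -105.3  110. ]
[226.7 107.7] 11.241666 [461.2 -84.7  96. ] [461.7 -85.9 110. ]
want [ 452.36886739 -113.85885619  110.        ] [438.17148679 -76.02556727  96.        ] [ 447.49124693 -153.97284607   96.        ]
```

View pics/g.png

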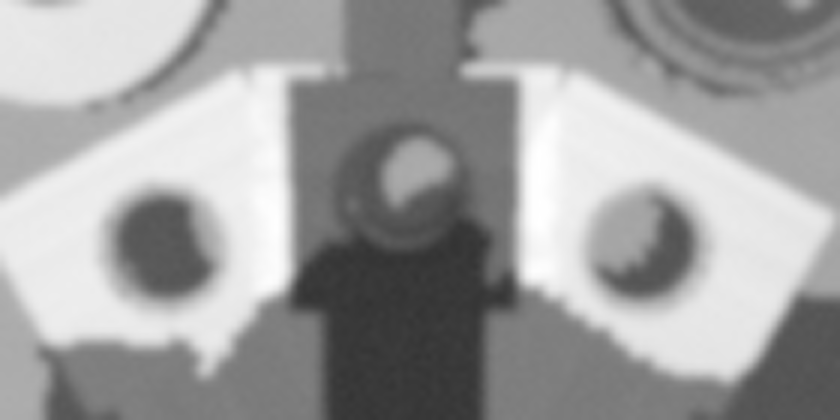

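```bash
python3 - <<'E'
from h import *
plan([(385,70,249,.119)]);plan([(352,250,230,.119)])
E
```

```text
slide [[0.0397, -0.9528, -0.0]] 
rot [[0, 0, -0.0]]
slide [[-0.057, -0.9132, 0.095]] 
rot [[0, 0, -0.0]]
```

Call:
servo_tool --slide '[[0.0397, -0.9528, 0], [0.0397, -0.9528, 0], [0.0397, -0.9528, 0], [0.0397, -0.9528, 0]]' --rot '[[0, 0, 0], [0, 0, 0], [0, 0, 0], [0, 0, 0]]' --claw '[80, 80, 80, 80]'

```text
time: 9.85
tool_pos: [384.2, 73.6, 249.1]
tcp_rot: [-3.141, -0.0, 0.125]
contact_force: [-0.5, -1.0, 0.1]
grip_width: 79.9
```

Call:
servo_tool --slide '[[-0.057, -0.9132, 0.095], [-0.057, -0.9132, 0.095], [-0.057, -0.9132, 0.095], [-0.057, -0.9132, 0.095], [-0.057, -0.9132, 0.095]]' --rot '[[0, 0, 0], [0, 0, 0], [0, 0, 0], [0, 0, 0], [0, 0, 0]]' --claw '[80, 80, 80, 80, 80]'

```text
time: 10.48
tool_pos: [352.6, 249.3, 229.8]
tcp_rot: [3.141, 0.0, 0.118]
contact_force: [-0.1, -0.1, 0.4]
grip_width: 79.7
```

Call:
servo_tool --slide '[[0, 0, 0], [0, 0, 0]]' --rot '[[0, 0, 0], [0, 0, 0]]' --claw '[80, 80]'

```text
time: 10.72
tool_pos: [352.8, 248.9, 230.1]
tcp_rot: [3.141, -0.0, 0.116]
contact_force: [-0.3, -0.5, 0.8]
grip_width: 79.8
```

```bash
python3 - <<'E'
from h import *
w=cam('wrist'); o=get_obs(); print(o['time'],o['tool_pos'],o['tcp_rot'])
for n in('pin','pin_block'): print(n,[(np.round(x['xy'],1),round(x['confidence'],2),at_z(w,x['xy'],60 if n=='pin' else 0).round(1)) for x in mark_of(n,'wrist')])
P=cloud(w); m=(P[...,2]>93)&(P[...,2]<108)&(np.hypot(P[...,0]-405,P[...,1]-254)<40)
print(m.sum(),np.median(P[m],0)); 
ys,xs=np.where(m); c,r=cv2.minEnclosingCircle(np.stack([xs,ys],1).astype(np.float32)); print(c,r,at_z(w,c,100))
u,v=map(int,c); save(w,'h.png',(max(u-80,0),max(v-60,0),u+80,v+60),5); print(u-80,v-60)
E
```

```text
10.775 [352.71234489 249.09865262 230.11213823] [ 3.14156072e+00 -3.68587199e-04  1.16235704e-01]
pin [(array([172.7,  85.6]), 0.83, array([428.6, 340.7,  60. ])), (array([275.1,  27.1]), 0.79, array([492.5, 247.1,  60. ])), (array([259.1, 121.2]), 0.59, array([404.3, 251.8,  60. ]))]
pin_block []
539 [406.12634723 255.68583375  98.52981934]
(255.5, 121.66000366210938) 13.34946346282959 [406.16136523 255.50800588 100.        ]
175 61
```

View pics/h.png

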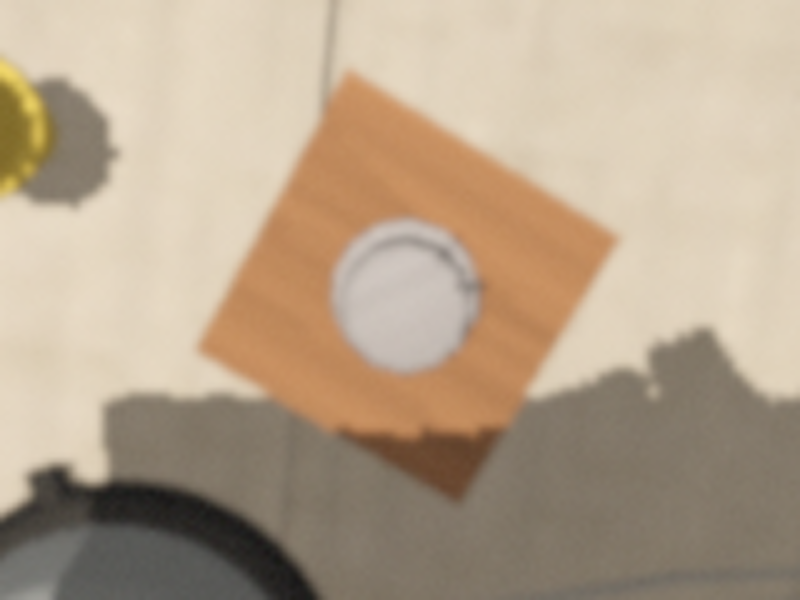

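The silver pin stands alone in the block, its top at px (255,121), which is about (406.4, 255.7). Descending to grip.

```bash
python3 - <<'E'
from h import *
plan([(406.4,255.6,200,.119),(406.4,255.6,69,.119)])
E
```

```text
slide [[0.2734, 0.0045, 0.15], [0.2734, 0.0045, 0.805]] 
rot [[0, 0, -0.0], [0, 0, -0.0]]
```

Call:
servo_tool --slide '[[0.2734, 0.0045, 0.15], [0.2734, 0.0045, 0.4], [0.2734, 0.0045, 0.65], [0.2734, 0.0045, 0.805], [0.2734, 0.0045, 0.805]]' --rot '[[0, 0, 0], [0, 0, 0], [0, 0, 0], [0, 0, 0], [0, 0, 0]]' --claw '[80, 80, 80, 80, 60]'

```text
time: 11.5
tool_pos: [405.3, 254.7, 67.2]
tcp_rot: [3.14, 0.005, 0.118]
contact_force: [-0.1, -0.6, -0.2]
grip_width: 73.8
```

Call:
servo_tool --slide '[[0, 0, 0], [0, 0, 0], [0, 0, 0], [0, 0, 0], [0, 0, 0]]' --rot '[[0, 0, 0], [0, 0, 0], [0, 0, 0], [0, 0, 0], [0, 0, 0]]' --claw '[18, 18, 18, 18, 18]'

```text
time: 12.12
tool_pos: [406.7, 255.7, 69.1]
tcp_rot: [-3.142, -0.0, 0.118]
contact_force: [0.6, 2.0, 1.4]
grip_width: 24.6
```

Call:
servo_tool --slide '[[0, 0, 0], [0, 0, 0]]' --rot '[[0, 0, 0], [0, 0, 0]]' --claw '[18, 18]'

```text
time: 12.38
tool_pos: [406.7, 255.7, 69.1]
tcp_rot: [3.142, -0.0, 0.118]
contact_force: [-0.7, -0.3, 3.5]
grip_width: 23.6
```

```bash
python3 - <<'E'
from h import *
plan([(406.4,255.6,220,.119)]);plan([(430,75,230,.119)]);plan([(453.3,-114.2,230,.119)]);plan([(453.3,-114.2,187,.119)])
E
```

```text
slide [[0.0, 0.0, -0.755]] 
rot [[0, 0, -0.0]]
slide [[0.01, 0.9106, -0.05]] 
rot [[0, 0, -0.0]]
slide [[0.0034, 0.9531, 0.0]] 
rot [[0, 0, -0.0]]
slide [[-0.0, -0.0, 0.215]] 
rot [[0, 0, -0.0]]
```

Call:
servo_tool --slide '[[0, 0, -0.15], [0, 0, -0.4], [0, 0, -0.65], [0, 0, -0.755], [0, 0, -0.755]]' --rot '[[0, 0, 0], [0, 0, 0], [0, 0, 0], [0, 0, 0], [0, 0, 0]]' --claw '[18, 18, 18, 18, 18]'

```text
time: 13.0
tool_pos: [407.2, 255.9, 221.0]
tcp_rot: [-3.141, -0.003, 0.118]
contact_force: [-0.2, 0.3, -0.9]
grip_width: 23.4
```

Call:
servo_tool --slide '[[0.002, 0.2, -0.05], [0.004, 0.4, -0.05], [0.006, 0.6, -0.05], [0.008, 0.8, -0.05], [0.01, 0.9106, -0.05]]' --rot '[[0, 0, 0], [0, 0, 0], [0, 0, 0], [0, 0, 0], [0, 0, 0]]' --claw '[18, 18, 18, 18, 18]'

```text
time: 13.62
tool_pos: [429.3, 73.3, 228.0]
tcp_rot: [-3.142, 0.003, 0.117]
contact_force: [-0.6, 0.8, -1.6]
grip_width: 23.8
```

Call:
servo_tool --slide '[[0.001, 0.25, 0], [0.002, 0.5, 0], [0.003, 0.75, 0], [0.0034, 0.9, 0], [0.0034, 0.9531, 0]]' --rot '[[0, 0, 0], [0, 0, 0], [0, 0, 0], [0, 0, 0], [0, 0, 0]]' --claw '[18, 18, 18, 18, 18]'

```text
time: 14.25
tool_pos: [452.6, -115.4, 228.0]
tcp_rot: [-3.14, 0.003, 0.116]
contact_force: [0.2, 0.5, -1.9]
grip_width: 23.2
```

Call:
servo_tool --slide '[[0, 0, 0.1], [0, 0, 0.215], [0, 0, 0.215], [0, 0, 0.215]]' --rot '[[0, 0, 0], [0, 0, 0], [0, 0, 0], [0, 0, 0]]' --claw '[18, 18, 18, 18]'

```text
time: 14.75
tool_pos: [453.5, -113.8, 187.2]
tcp_rot: [-3.142, -0.0, 0.119]
contact_force: [0.0, -0.5, -0.9]
grip_width: 23.5
```

```bash
python3 - <<'E'
from h import *
o=get_obs(); print(o['time'],o['tool_pos'],o['tcp_rot'],o['contact_force'],o['grip_width'])
s=cam('scene');w=cam('wrist')
b=proj(s,[453.3,-114.2,123]);print('tip pred',b)
u,v=map(int,b)
a=cv2.resize(s['frame'][v-50:v+50,u-67:u+66],(800,600),interpolation=cv2.INTER_CUBIC)
cv2.imwrite('pics/i.png',a[...,::-1]); print(u-67,v-50)
for n in('pin','fork_hole'): print(n,[(np.round(x['xy'],1),round(x['confidence'],2)) for x in mark_of(n,'scene')],proj(s,[453.3,-114.2,178 if n=='pin' else 110]))
E
```

```text
14.75 [ 453.48519762 -113.77029736  187.2340915 ] [-3.14156834e+00 -7.36978836e-05  1.19089570e-01] [ 0.00843255 -0.5043694  -0.92768789] 23.473902873542865
tip pred [np.float64(311.71146503984454), np.float64(180.55161807102274)]
244 130
pin [(array([175.6, 256. ]), 0.88), (array([151.5, 299. ]), 0.69), (array([311.5, 160.8]), 0.51)] [np.float64(313.2193165900845), np.float64(160.55146270340765)]
fork_hole [(array([315.5, 188.1]), 0.8)] [np.float64(311.36657022062724), np.float64(185.12630579060226)]
```

View pics/i.png

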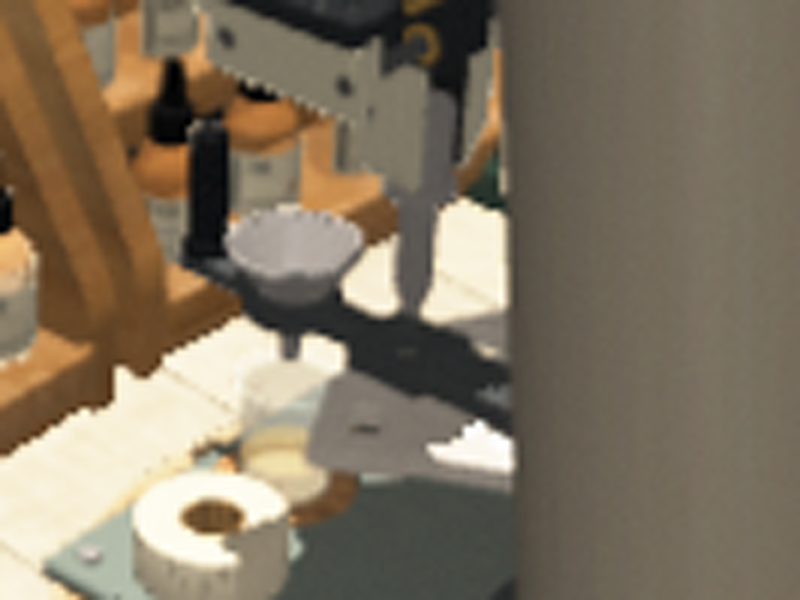

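The pin hangs upright over the fork, tip at crop (414,312) and hole at (407,350), and the spout is over the beaker. Lowering with a force watch.

Call:
servo_tool --slide '[[0, 0, 0.03], [0, 0, 0.06], [0, 0, 0.09], [0, 0, 0.12], [0, 0, 0.12]]' --rot '[[0, 0, 0], [0, 0, 0], [0, 0, 0], [0, 0, 0], [0, 0, 0]]' --claw '[18, 18, 18, 18, 18]'

```text
time: 15.58
tool_pos: [453.0, -114.1, 162.4]
tcp_rot: [-3.141, 0.001, 0.118]
contact_force: [0.6, -0.2, -1.1]
grip_width: 23.6
```

Call:
servo_tool --slide '[[0, 0, 0.02], [0, 0, 0.04], [0, 0, 0.06], [0, 0, 0.08], [0, 0, 0.08]]' --rot '[[0, 0, 0], [0, 0, 0], [0, 0, 0], [0, 0, 0], [0, 0, 0]]' --claw '[18, 18, 18, 18, 18]'

```text
time: 16.2
tool_pos: [453.1, -114.1, 146.6]
tcp_rot: [-3.141, 0.001, 0.119]
contact_force: [0.6, 0.0, -0.5]
grip_width: 23.4
```

Call:
servo_tool --slide '[[0, 0, 0.03], [0, 0, 0.06], [0, 0, 0.09], [0, 0, 0.11], [0, 0, 0.11]]' --rot '[[0, 0, 0], [0, 0, 0], [0, 0, 0], [0, 0, 0], [0, 0, 0]]' --claw '[18, 18, 18, 18, 18]'

```text
time: 16.82
tool_pos: [453.1, -114.1, 124.6]
tcp_rot: [-3.141, 0.001, 0.118]
contact_force: [0.1, -0.8, -1.1]
grip_width: 23.2
```

Call:
servo_tool --slide '[[0, 0, 0.01], [0, 0, 0.02], [0, 0, 0.03], [0, 0, 0.034], [0, 0, 0.034]]' --rot '[[0, 0, 0], [0, 0, 0], [0, 0, 0], [0, 0, 0], [0, 0, 0]]' --claw '[18, 18, 18, 18, 18]'

```text
time: 17.45
tool_pos: [453.4, -114.2, 119.1]
tcp_rot: [3.141, -0.001, 0.119]
contact_force: [-2.4, 1.1, 7.6]
grip_width: 23.4
```

Contact of about 8 N at the expected height, so the flange is on the fork. Release and back off straight up.

Call:
servo_tool --slide '[[0, 0, 0], [0, 0, 0], [0, 0, 0], [0, 0, 0], [0, 0, 0]]' --rot '[[0, 0, 0], [0, 0, 0], [0, 0, 0], [0, 0, 0], [0, 0, 0]]' --claw '[70, 70, 70, 70, 70]'

```text
time: 18.08
tool_pos: [453.3, -114.2, 118.1]
tcp_rot: [3.142, 0.0, 0.118]
contact_force: [0.2, 0.8, 0.4]
grip_width: 67.6
```

Call:
servo_tool --slide '[[0, 0, -0.2], [0, 0, -0.5], [0, 0, -0.65], [-0.3, 0, -0.65], [-0.35, 0, -0.65]]' --rot '[[0, 0, 0], [0, 0, 0], [0, 0, 0], [0, 0, 0], [0, 0, 0]]' --claw '[70, 70, 70, 70, 70]'

```text
time: 18.7
tool_pos: [381.3, -122.1, 248.2]
tcp_rot: [-3.141, 0.001, 0.118]
contact_force: [0.2, -0.1, -0.6]
grip_width: 70.2
```

Call:
servo_tool --slide '[[0, 0, 0], [0, 0, 0], [0, 0, 0], [0, 0, 0]]' --rot '[[0, 0, 0], [0, 0, 0], [0, 0, 0], [0, 0, 0]]' --claw '[70, 70, 70, 70]'

```text
time: 19.2
tool_pos: [384.2, -122.4, 247.9]
tcp_rot: [-3.141, 0.0, 0.119]
contact_force: [-1.0, -0.6, 0.5]
grip_width: 69.9
```

```bash
python3 - <<'E'
from h import *
o=get_obs(); print(o['time'],o['tool_pos'],o['contact_force'])
s=cam('scene');w=cam('wrist'); F=[453.3,-114.2]
a=cv2.resize(s['frame'][130:230,245:345],(400,400),interpolation=cv2.INTER_CUBIC)
b=cv2.resize(w['frame'][40:180,186:326],(400,400),interpolation=cv2.INTER_CUBIC)
cv2.imwrite('pics/j.png',np.hstack([a,b])[...,::-1])
for n,z in(('pin',110),): 
  for cn,c in(('scene',s),('wrist',w)): print(cn,[(np.round(x['xy'],1),round(x['confidence'],2)) for x in mark_of(n,cn)],proj(c,F+[z]))
P=cloud(w); m=(P[...,2]>125)&(np.hypot(P[...,0]-F[0],P[...,1]-F[1])<22); print(m.sum(),np.percentile(P[m,2],[50,90]),'top',P[m&(P[...,2]>145)].mean(0))
E
```

```text
19.2 [ 384.20485431 -122.41054647  247.90625227] [-0.95985417 -0.57602388  0.49161016]
scene [(array([173.2, 259.4]), 0.8), (array([150.6, 297.9]), 0.56), (array([313.5, 181.4]), 0.49)] [np.float64(311.36657022062724), np.float64(185.12630579060226)]
wrist [(array([257.9, 106.9]), 0.76)] [np.float64(256.0773682078355), np.float64(102.96508397205719)]
1502 [404.58964783 404.58964783] top [ 454.95864257 -114.67386955  283.16380108]
```

View pics/j.png

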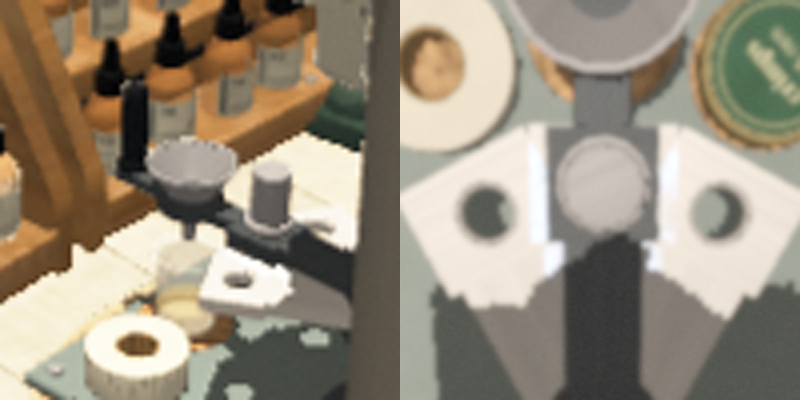

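The pin stands upright with its flange on the fork and the arm is still centred. One numeric height check before handing in.

```bash
python3 - <<'E'
from h import *
w=cam('wrist'); P=cloud(w); u,v=map(int,proj(w,[453.3,-114.2,150])); print('head top',np.median(P[v-3:v+4,u-3:u+4].reshape(-1,3),0).round(1))
for x,y,n in((99,0,'fork top'),(77,33,'plate'),(77,-33,'plate')):
    u,v=map(int,np.round(proj(w,sw(x,y,110 if y==0 else 96)))); print(n,np.median(P[v-1:v+2,u-1:u+2].reshape(-1,3),0).round(1))
o=get_obs(); print(o['time'],o['dq'].round(3) if hasattr(o['dq'],'round') else o['dq'])
E
```

```text
head top [ 453.5 -113.5  148.8]
fork top [ 465.8 -112.7  114.6]
plate [436.1 -72.9   8.4]
plate [ 446.2 -156.8    8.6]
19.45 [-0.001 -0.002  0.002  0.001 -0.001 -0.001]
```

```bash
python3 -c "
from plant import *
print(close_job())"
```

```text
the job is handed in; nothing more can be done
None
```

The job is handed in, at about 19.5 s of the 61 s allowed. I swung the arm by its handle from about 0.95 rad to the middle index hole, where the beaker stands, and let go. Then I took the steel pin from the wooden block and pushed it through the fork and index plate.

**Last checks:**
- **Pin seating:** I felt about 8 N of contact at the height expected for a seated head. After release the head top measured 148.8 mm against the nominal 150 mm. The same camera read about 1.5 mm low on the pin in its block, so this fits a head fully home.
- **Pin position:** the head measured within about 1 mm of the fork-hole axis.
- **Arm and things on the stand:** the pictures show the arm centred between the outer index holes and the spout over the upright beaker. The tin and roll look unmoved by eye; I did not measure their positions at the end.
- **Robot clear:** the gripper had backed off above and behind the pin and was touching nothing.

**Readings that disagreed:**
- The fork-top depth reading beside the head came out at 114.6 mm instead of 110 mm, probably catching the flange edge.
- Two checks meant for the index plate returned about 8 mm, because they fell in the open outer holes and hit the foot plate.
- The network's marks for the pin after seating were about 4 px off where I expected them. I relied on the depth reading instead.

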